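Swap four bench things onto their own boards

TASK

The roll of tape, the box of screws, the block plane and the strip of brown wood each lie on the wrong one of the four felt-topped boards. Swap them over, using the cork mat as the free spot where you need one, so that each lies the right way up, flat and centred on the board cut to its outline: the roll on the round board, the screw box on the short rectangular board, the block plane on the long wide board, the wooden strip on the long narrow board, the last three lengthwise along their boards (either way round). Let go of everything and leave it at rest.

Things in the scene. Friction and masses are not known exactly. Their poses are not given: they have to be found in the camera images.
- tape_roll: roll of blue insulating tape lying flat, a ring 66 mm across and 19 mm high with a hole in the middle; origin at the centre of its underside, z up. Weighs about 60 g. Can be gripped across its outside (66 mm) in any direction
- screw_box: closed box of screws, blue over card brown, 61 mm (x) by 91 mm (long, y) by 46 mm high; origin at the centre of its underside, z up. About 0.5 kg. Grip across its x sides
- block_plane: small grey metal block plane standing on its sole, 45 mm wide (x) by 155 mm long (y) by 42 mm high; origin at the centre of its sole, z up. About 0.7 kg (up to 0.9). Its upright sides run along y, 4 to 28 mm above the sole; grip across them (45 mm, x) near the middle of its length
- batten: plain strip of dark brown wood lying flat, 40 mm wide (x) by 160 mm long (y) by 20 mm high; origin at the centre of its underside, z up. About 70 g. Grip across its x sides (40 mm) near the middle
- round_board: fixed flat wooden board with a grey felt top, 10 mm thick; origin at the centre of its underside, z up: the round one, 92 mm across; home of the tape roll
- box_board: fixed flat wooden board with a grey felt top, 10 mm thick; origin at the centre of its underside, z up: the short rectangular one, 85 mm (x) by 120 mm (long, y); home of the screw box
- plane_board: fixed flat wooden board with a grey felt top, 10 mm thick; origin at the centre of its underside, z up: the long wide one, 86 mm (x) by 186 mm (long, y); home of the block plane
- strip_board: fixed flat wooden board with a grey felt top, 10 mm thick; origin at the centre of its underside, z up: the long narrow one, 44 mm (x) by 190 mm (long, y); home of the wooden strip
- cork_mat: fixed brown cork mat, 100 mm (x) by 170 mm (long, y) by 4 mm thick; origin at the centre of its underside, z up; empty at the start and free to park one thing on

How it is judged:
At the end, for the whole second after the job is handed in: Each of the four things lies flat (within 0.1 rad) on top of its own board, its centre within 14 mm of the board's centre seen from above; screw box, block plane and wooden strip lie along their boards' length within 0.17 rad (either way round); all at rest (horizontal distance between tape_roll and round_board below 0.014 m and z of tape_roll in the frame of round_board between 0.006 and 0.014 m and angle between each of tape_roll, screw_box, block_plane, batten's own z axis and vertical below 0.1 rad and linear speed of each of tape_roll, screw_box, block_plane, batten below 0.02 m/s and angular speed of each of tape_roll, screw_box, block_plane, batten below 0.2 rad/s and horizontal distance between screw_box and box_board below 0.014 m and z of screw_box in the frame of box_board between 0.006 and 0.014 m and angle between the y axis of screw_box and the y axis of box_board, either way round below 0.17 rad and horizontal distance between block_plane and plane_board below 0.014 m and z of block_plane in the frame of plane_board between 0.006 and 0.014 m and angle between the y axis of block_plane and the y axis of plane_board, either way round below 0.17 rad and horizontal distance between batten and strip_board below 0.014 m and z of batten in the frame of strip_board between 0.006 and 0.014 m and angle between the y axis of batten and the y axis of strip_board, either way round below 0.17 rad); the robot touches nothing.
It also fails if it takes over 144 s, if anything falls off the work surface, if the arm or the gripper's body presses on something with over 40 N, if the wrist force passes 120 N, or if a joint passes its speed limit or range.

ROBOT

A 6-joint arm with a two-finger parallel gripper is mounted at the origin on a cart in front of the work surface, level with it; the furniture and walls round the work are solid. World frame = base frame: x ahead of the robot, y to its left, z up, the work surface at z = 0. Lengths are in m, angles in rad, forces in N, time in s.
With the tool pointing down it reaches from about 0.35 to 0.975 m from the base axis. Payload 4.9 kg.
Tool frame: the origin (TCP) lies where the fingers leave the gripper's body, on its centre line; the fingertips stand 73 mm ahead of it and the grasp point (between the pads) lies 54 mm ahead of it; z points along the fingers, y is the direction in which the jaws open and shut (so a half turn about z gives the same grasp; the last joint's range is limited). The gripper opens to 85 mm and grips with 20 to 120 N. Pads are 22 mm wide; open, the fingers measure 114 mm over their backs; the gripper's body (76 mm by 85 mm) begins 54 mm behind the grasp point. The pads swing forward as they close: fully open they stand 13 mm farther back than shut.
Start: joints at [-1.454, 0.053, 1.613, -0, 1.476, -0.119], TCP at [0.146, -0.608, 0.304] pointing down, gripper open.
Joint ranges: [-3.01, 3.01], [-1.01, 2.22], [0.06, 2.58], [-1.02, 4.17], [0.09, 2.62], [-3.14, 3.14]. Speed limits (rad/s): [2.57, 2.57, 3.14, 3.14, 3.14, 3.14].

INTERFACE

Orientations are given as a rotation vector (axis times angle).
In Python, from station import monitor, vision, workorder gives the robot as it stands.
- The arm moves only by the tool arm_command, never from a script. Its argument "rows" is text: rows parted by semicolons, each of 6 numbers parted by spaces: the shift along the world's x, y, z in mm, then the turn, a rotation vector about the world's x, y, z in degrees. In form: tx ty tz wx wy wz; .... A call has 1 to 12 rows; each row is the pose to reach, as a shift and turn from the pose measured when the call began; what a row does not reach only later rows make up. A row lasts 1/8 s, in which the tool goes at most 62.5 mm and 10.7 degrees, less where a joint would pass 70% of its speed; a pose out of reach is approached as far as the arm can. A call with a gripper value outside its range is refused whole. "jaw" is the opening, from 0 (shut) to 1 (fully open), set as the call begins (left out, the last holds). The fingers move at their own pace and stop on an object; "squeeze" is the grip in N (left out, the last holds). Time passes only in rows, so rows that repeat a pose let the fingers close. It gives the time, the measured TCP pose, the force and the opening at its end, in the units of the state.
- monitor.get_obs(): the state, without advancing time (a new reading comes with each control period).
- vision.get_image(name): name is "scene" or "top"; returns a dict with "frame" (384x512x3 uint8, red, green, blue), "vfov" (degrees; the focal length in pixels is half the picture's height over the tangent of half this angle, whatever the lens; pixels are square), "cx", "cy" (the principal point, pixels), "distortion" ([k1, k2, p1, p2, k3] as OpenCV has them; the pictures are not rectified), "R" (3x3) and "t" (3): a world point X has camera coordinates R X + t. Camera axes: x right, y down, z forward; pixel columns grow to the right and rows downward; lengths in m; the calibration is good to about 2 mm. A picture is of the moment at which its call begins. There is no depth.
- workorder.finish_job(): hands the job in, once; it reports no verdict.
The state is a dict: "t": time; "q": joint angles; "dq": joint speeds; "effort": joint torques, N m; "tool_pos": TCP position; "tool_rot": TCP orientation; "contact_force": force on the tool from outside, world axes, zero at the start; "wrist_torque": the same for the moment, N m; "opening": finger opening in m.
Only numpy, scipy, OpenCV 4.12 (cv2) and the standard library are available. Lean on these libraries where they do the work, as an engineer would, in place of code of your own. Each camera call takes 0.05 s, during which the arm holds its last target. There are 200 camera calls.

## Working session

There is one attempt and no reset: what is moved stays moved. The work goes in short steps, Python scripts to look and compute and a tool call to move; the robot and the scene stay as the last step left them, time stands still between calls to the robot, and variables do not carry over. Pictures are saved under pics/ and viewed, about 12 in all and at most 16, crops included, and the job is handed in when it is done.

Besides the shell and the picture viewer there is one more tool, called after "Call:" as name(argument=value, ...) on one line, values as JSON. arm_command: Moves the arm, as the interface text tells. Its arguments: {"type":"object","properties":{"rows":{"type":"string"},"jaw":{"type":"number"},"squeeze":{"type":"number"}},"required":["rows"]}

```bash
mkdir -p pics
python3 - <<'E'
from station import monitor, vision
import cv2
o=monitor.get_obs();print(o)
for n in("scene","top"):
    d=vision.get_image(n);cv2.imwrite(f"pics/{n}0.png",d["frame"][:,:,::-1]);print({k:v for k,v in d.items() if k!="frame"})
E
```

```text
{'t': 0.0, 'q': array([-1.45400971e+00,  5.33701956e-02,  1.61427988e+00, -5.73387822e-06,
        1.47599857e+00, -1.18988760e-01]), 'dq': array([-0.00122603, -0.00104811, -0.00127616,  0.00050602,  0.00058218,
       -0.00120174]), 'effort': array([ 1.48485644e-03, -3.93678403e+01, -3.70177245e+01,  5.75408785e-05,
        6.95483352e-03, -6.61927366e-07]), 'tool_pos': array([ 0.1459492 , -0.60723825,  0.30266303]), 'tool_rot': array([-3.11774595e+00, -3.69256900e-01,  5.40594541e-06]), 'contact_force': array([-0.24196688,  0.20524339, -0.46770522]), 'wrist_torque': array([ 0.01482294, -0.02467373,  0.04067599]), 'opening': 0.08530590748319328}
{'vfov': 47.57883090906691, 'cx': 252.12348265683949, 'cy': 188.82164241641135, 'distortion': array([-0.16520965,  0.        ,  0.        ,  0.        ,  0.        ]), 'R': array([[-0.64120744, -0.76727188, -0.01211973],
       [-0.3637646 ,  0.31782802, -0.87559161],
       [ 0.67566881, -0.55702712, -0.48290004]]), 't': array([0.23770157, 0.26552539, 0.73322727])}
{'vfov': 55.705567114069616, 'cx': 254.65549387832667, 'cy': 194.9076485634604, 'distortion': array([-0.05279294,  0.        ,  0.        ,  0.        ,  0.        ]), 'R': array([[ 0.02105291, -0.99971885,  0.01090838],
       [-0.99688011, -0.02182082, -0.0758545 ],
       [ 0.07607121, -0.00927739, -0.99705923]]), 't': array([-0.15785184,  0.49656073,  1.05672859])}
```

View pics/scene0.png

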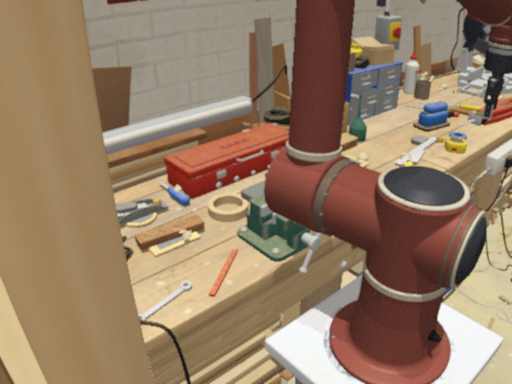

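View pics/top0.png

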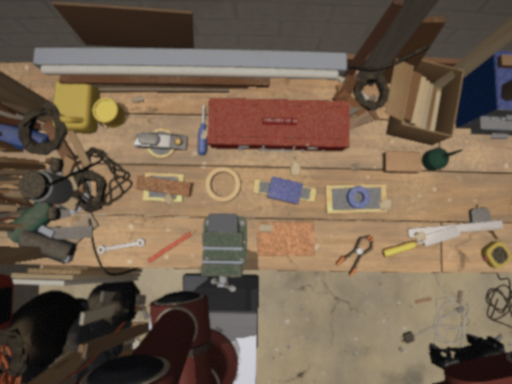

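```bash
cat > h.py <<'E'
import cv2, numpy as np
from station import monitor, vision
def cam(n):
    d=vision.get_image(n); f=192/np.tan(np.radians(d["vfov"]/2))
    d["K"]=np.array([[f,0,d["cx"]],[0,f,d["cy"]],[0,0,1]]); d["bgr"]=d["frame"][:,:,::-1].copy(); return d
def ray(d,px,z):
    p=cv2.undistortPoints(np.array(px,float).reshape(-1,1,2),d["K"],d["distortion"])[:,0]
    R=d["R"].T; c=-R@d["t"]; v=np.c_[p,np.ones(len(p))]@R.T
    return c+v*((z-c[2])/v[:,2])[:,None]
def proj(d,X):
    return cv2.projectPoints(np.array(X,float).reshape(-1,1,3),cv2.Rodrigues(d["R"])[0],d["t"],d["K"],d["distortion"])[0][:,0]
E
python3 - <<'E'
from h import *
d=cam("top");im=d["bgr"][115:275,125:395]
im=cv2.resize(im,None,fx=2.95,fy=2.95,interpolation=cv2.INTER_CUBIC)
cv2.imwrite("pics/c1.png",im)
for n,p in dict(plane=(160,142),batten=(165,187),box=(286,190),tape=(357,198),cork=(287,240),redbox=(280,150),vise=(225,215)).items(): print(n,ray(d,p,0.02).round(3))
E
```

```text
plane [[0.653 0.14  0.02 ]]
batten [[0.518 0.119 0.02 ]]
box [[ 0.516 -0.24   0.02 ]]
tape [[ 0.497 -0.452  0.02 ]]
cork [[ 0.369 -0.245  0.02 ]]
redbox [[ 0.636 -0.22   0.02 ]]
vise [[ 0.439 -0.061  0.02 ]]
```

View pics/c1.png

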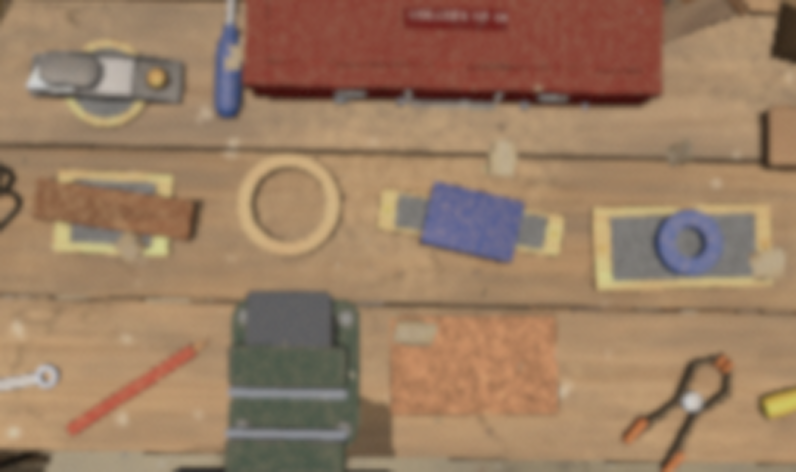

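Run:
```python
from h import *
d=cam("top");np.save("d0.npy",d,allow_pickle=True)
hsv=cv2.cvtColor(d["bgr"],cv2.COLOR_BGR2HSV)
def s(n,x,y): print(n,hsv[int(115+y/2.95),int(125+x/2.95)])
s("rimround",72,100);s("rimround2",105,120);s("rimbox",62,240);s("rimplane",602,250);s("rimplane2",690,280);s("rimstrip",388,210);s("rimstrip2",552,245)
s("wood",350,260);s("wood2",200,140);s("wood3",500,280);s("wood4",580,190);s("box",470,220);s("tape",665,240);s("batten",110,205);s("felt",630,270);s("felt2",85,220);s("cork",470,360)
def comp(mask,x,y,r):
    m=np.zeros_like(mask);X,Y=125+x/2.95,115+y/2.95
    cv2.circle(m,(int(X),int(Y)),r,255,-1);m&=mask
    n,l,st,_=cv2.connectedComponentsWithStats(m,connectivity=8);k=1+st[1:,4].argmax()
    return np.argwhere(l==k)[:,::-1].astype(np.float32),np.argwhere(m>0)[:,::-1].astype(np.float32)
def rep(n,px,z):
    w=ray(d,px,z)[:,:2]*1000;r=cv2.minAreaRect(cv2.convexHull(w.astype(np.float32)));print(n,np.round(r[0],1),np.round(r[1],1),round(r[2],1))
blue=cv2.inRange(hsv,(105,70,40),(130,255,255))
rep("box",comp(blue,470,220,30)[0],.056);rep("tape",comp(blue,690,240,20)[0],.029)
cork=cv2.inRange(hsv,(4,90,120),(14,255,255));rep("cork",comp(cork,470,365,45)[0],.004)
bat=cv2.inRange(hsv,(0,90,0),(14,255,150));rep("batten",comp(bat,115,208,35)[0],.03)
rim=cv2.inRange(hsv,(20,60,170),(32,255,255))
for n,x,y,r in(("round",105,83,20),("boxb",112,212,30),("planeb",690,247,42),("strip",470,222,40)):rep(n,comp(rim,x,y,r)[1],.01)
v=np.zeros((384,512,3),np.uint8);v[rim>0]=(0,255,255);v[blue>0]=(255,0,0);v[cork>0]=(0,128,255);v[bat>0]=(0,0,255)
cv2.imwrite("pics/m1.png",cv2.resize(v[115:275,125:395],None,fx=2.95,fy=2.95,interpolation=0))
```

```text
rimround [ 25  79 136]
rimround2 [ 20  85 177]
rimbox [ 24  91 207]
rimplane [ 20 117 203]
rimplane2 [ 21  66 162]
rimstrip [ 23 108 201]
rimstrip2 [ 21  97 207]
wood [ 15  96 170]
wood2 [ 15  85 159]
wood3 [ 15  93 151]
wood4 [ 15  99 159]
box [120  59 143]
tape [118  57 153]
batten [ 13 121 143]
felt [ 20  12 123]
felt2 [ 13 116 141]
cork [ 12 123 186]
box [ 507.3 -254.1] [41.  53.1] 75.3
tape [ 488.  -431.1] [35.3 12.7] 45.9
cork [ 375.7 -240.8] [104.2 173.4] 1.1
batten [520.8 121.9] [163.3  43.3] 82.9
round [648.6 133.3] [81.  83.8] 71.5
boxb [543.9 127.5] [116.5 135.8] 87.3
planeb [ 496.6 -452.7] [ 81.2 177.7] 1.3
strip [ 543.6 -239.9] [186.4  91.2] 81.4
```

View pics/m1.png

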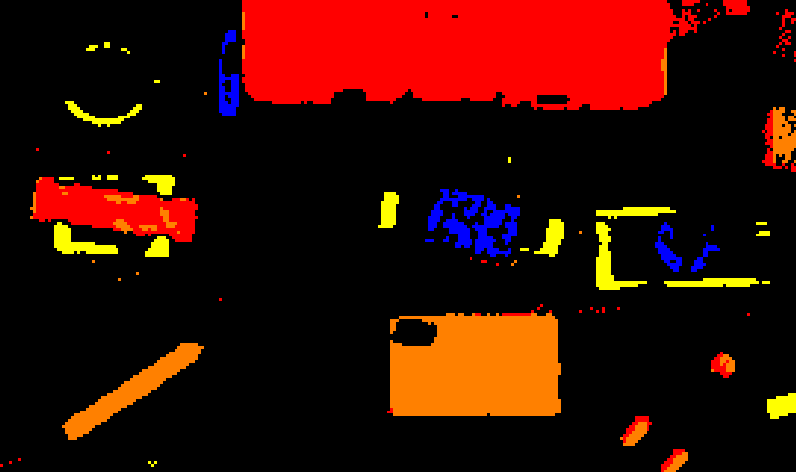

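Run:
```python
from h import *
d=np.load("d0.npy",allow_pickle=True).item()
hsv=cv2.cvtColor(d["bgr"],cv2.COLOR_BGR2HSV)
def pts(mask,x0,y0,x1,y1,minA=3):
    a=np.zeros_like(mask);sl=np.s_[int(115+y0/2.95):int(115+y1/2.95),int(125+x0/2.95):int(125+x1/2.95)];a[sl]=mask[sl]
    n,l,st,_=cv2.connectedComponentsWithStats(a,connectivity=8)
    return np.argwhere(np.isin(l,[k for k in range(1,n) if st[k,4]>=minA]))[:,::-1].astype(np.float32)
def rep(n,px,z):
    w=ray(d,px,z)[:,:2]*1000;r=cv2.minAreaRect(cv2.convexHull(w.astype(np.float32)));print(n,np.round(r[0],1),np.round(r[1],1),round(r[2],1));return w
blue=cv2.inRange(hsv,(105,38,40),(130,255,255))
rep("box",pts(blue,405,170,540,275,20),.056);rep("tape",pts(blue,640,195,740,290,10),.029)
rim=cv2.inRange(hsv,(19,60,150),(32,255,255))
w=rep("round",pts(rim,55,30,155,135),.01)
A=np.c_[2*w,np.ones(len(w))];c=np.linalg.lstsq(A,(w**2).sum(1),rcond=None)[0];print("circ",c[:2],np.sqrt(c[2]+c[0]**2+c[1]**2))
rep("boxb",pts(rim,40,160,185,265,6),.01);rep("planeb",pts(rim,585,195,785,300,6),.01)
rep("strip",pts(rim,370,180,575,265,10),.01)
# plane: grey, low sat vs board
X=[(27,50),(185,50),(27,103),(185,103)]
pl=cv2.inRange(hsv,(0,0,0),(180,50,255))
rep("plane",pts(pl,10,40,210,110,30),.03)
v=np.zeros((384,512,3),np.uint8);v[pl>0]=(200,200,200);v[rim>0]=(0,255,255);v[blue>0]=(255,0,0)
cv2.imwrite("pics/m2.png",cv2.resize(v[115:275,125:395],None,fx=2.95,fy=2.95,interpolation=0))
```

```text
box [ 513.3 -232.8] [90.6 58.8] 78.7
tape [ 499.7 -452.8] [59.3 66.2] 1.2
round [650.3 135.5] [76.9 87.8] 72.5
circ [652.49321008 140.82148101] 40.839101940038184
boxb [518.2 128.1] [118.6  87.5] 89.4
planeb [ 497.1 -456.6] [ 84.8 192.5] 2.5
strip [ 516.9 -235.7] [189.1  41.1] 82.1
plane [652.2 137.8] [ 57.4 155.5] 1.1
```

View pics/m2.png

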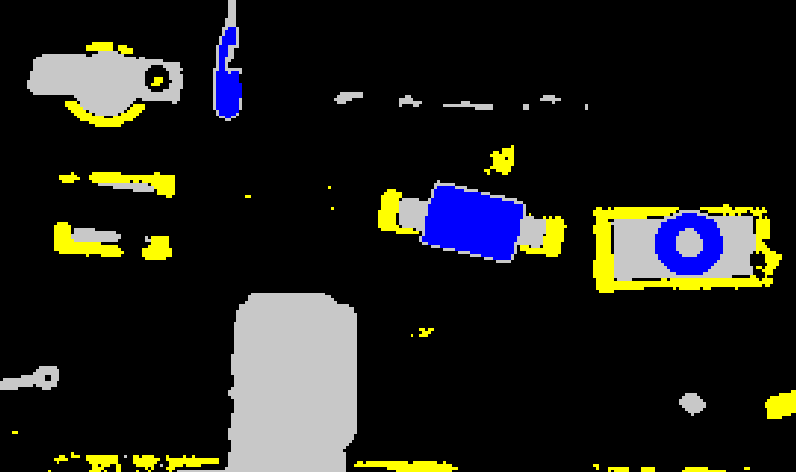

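Call:
arm_command(rows="354 154 -50 0 0 76.5;354 154 -50 0 0 76.5;354 154 -50 0 0 76.5;354 154 -50 0 0 76.5;354 154 -50 0 0 76.5;354 154 -50 0 0 76.5;354 154 -50 0 0 76.5;354 154 -50 0 0 76.5;354 154 -130 0 0 76.5;354 154 -173 0 0 76.5;354 154 -173 0 0 76.5;354 154 -173 0 0 76.5", jaw=1, squeeze=40)

```text
t: 1.7
tool_pos: [0.5002, -0.4549, 0.1327]
tool_rot: [2.222, 2.218, -0.002]
contact_force: [0.5, 0.3, 0.6]
opening: 0.0851
```

Run:
```python
from h import *
for n in("scene","top"):
    d=cam(n);np.save(n+"1.npy",d,allow_pickle=True)
    P=proj(d,[[.5,-.453,.029],[.652,.136,.03],[.518,.128,.01],[.497,-.451,.01]]);print(n,P.round())
    if n=="top": im=cv2.resize(d["bgr"][115:275,125:395],None,fx=2.95,fy=2.95)
    cv2.imwrite(f"pics/{n}1.png",d["bgr"] if n=="scene" else im)
```

```text
scene [[339. 161.]
 [139. 207.]
 [169. 236.]
 [339. 167.]]
top [[358. 197.]
 [161. 142.]
 [163. 187.]
 [356. 198.]]
```

View pics/top1.png

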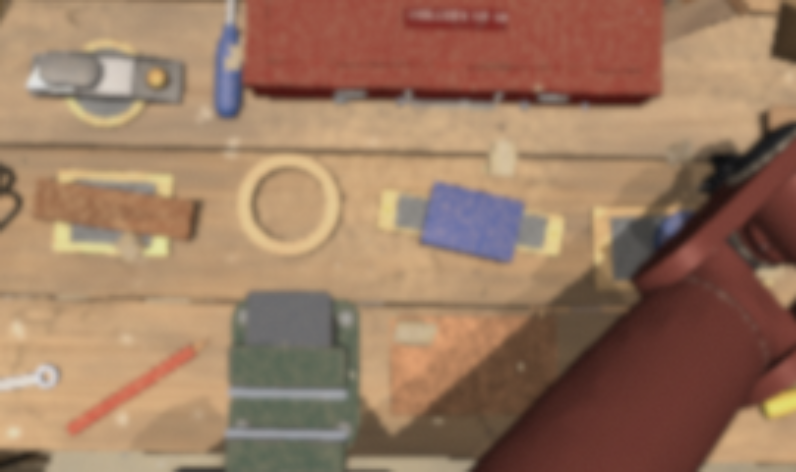

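Call:
arm_command(rows="0 2 -30 0 0 0;0 2 -54 0 0 0;0 2 -54 0 0 0;0 2 -54 0 0 0")

```text
t: 2.3
tool_pos: [0.5015, -0.4539, 0.0815]
tool_rot: [2.218, 2.215, -0.002]
contact_force: [-0.2, -0.6, -0.3]
opening: 0.0852
```

Call:
arm_command(rows="0 0 0 0 0 0;0 0 0 0 0 0;0 0 0 0 0 0;0 0 0 0 0 0;0 0 0 0 0 0;0 0 0 0 0 0", jaw=0)

```text
t: 3.05
tool_pos: [0.5024, -0.4548, 0.0835]
tool_rot: [2.215, 2.213, -0.003]
contact_force: [0.7, 0.9, 5.8]
opening: 0.0636
```

Call:
arm_command(rows="0 0 40 0 0 0;0 0 80 0 0 0;-60 100 80 0 0 0;-126 214 80 0 0 0;-126 214 80 0 0 0;-126 214 80 0 0 0;-126 214 80 0 0 0;-126 214 40 0 0 0;-126 214 10 0 0 0;-126 214 -4 0 0 0;-126 214 -4 0 0 0;-126 214 -4 0 0 0")

```text
t: 4.55
tool_pos: [0.3771, -0.2416, 0.0806]
tool_rot: [2.214, 2.212, -0.002]
contact_force: [-0.0, -1.5, -1.1]
opening: 0.0634
```

Call:
arm_command(rows="0 0 0 0 0 0;0 0 0 0 0 0;0 0 0 0 0 0;0 0 0 0 0 0;0 0 60 0 0 0;0 0 120 0 0 0;0 0 170 0 0 0;0 0 170 0 0 0", jaw=1)

```text
t: 5.55
tool_pos: [0.3789, -0.2432, 0.2563]
tool_rot: [2.207, 2.204, -0.002]
contact_force: [0.1, -0.3, -1.1]
opening: 0.0853
```

```bash
cat >> h.py <<'E'
from scipy.spatial.transform import Rotation as Ro
def to(x,y,z,jaw):
    "mm, deg: shift and turn from the measured pose"
    o=monitor.get_obs();R0=Ro.from_rotvec(o["tool_rot"]);best=None
    for j in(jaw,jaw+180):
        a=np.radians(j);Y=np.array([np.cos(a),np.sin(a),0]);Z=np.array([0,0,-1.]);R1=Ro.from_matrix(np.c_[np.cross(Y,Z),Y,Z])
        w=np.degrees((R1*R0.inv()).as_rotvec())
        if best is None or np.linalg.norm(w)<np.linalg.norm(best):best=w
    print("go",(np.array([x,y,z])-o["tool_pos"]*1000).round(1),best.round(1))
def pts(mask,x0,y0,x1,y1,minA=3):
    "crop coordinates (full = 125+x/2.95, 115+y/2.95)"
    a=np.zeros_like(mask);sl=np.s_[int(115+y0/2.95):int(115+y1/2.95),int(125+x0/2.95):int(125+x1/2.95)];a[sl]=mask[sl]
    n,l,st,_=cv2.connectedComponentsWithStats(a,connectivity=8)
    return np.argwhere(np.isin(l,[k for k in range(1,n) if st[k,4]>=minA]))[:,::-1].astype(np.float32)
def rep(d,n,px,z):
    w=ray(d,px,z)[:,:2]*1000;r=cv2.minAreaRect(cv2.convexHull(w.astype(np.float32)));print(n,np.round(r[0],1),np.round(r[1],1),round(r[2],1));return w
def masks(d):
    h=cv2.cvtColor(d["bgr"],cv2.COLOR_BGR2HSV)
    return dict(blue=cv2.inRange(h,(105,38,40),(130,255,255)),rim=cv2.inRange(h,(19,60,150),(32,255,255)),grey=cv2.inRange(h,(0,0,40),(180,50,255)),bat=cv2.inRange(h,(0,90,0),(14,255,150)))
def crop(d,f): cv2.imwrite(f,cv2.resize(d["bgr"][115:275,125:395],None,fx=2.95,fy=2.95,interpolation=cv2.INTER_CUBIC))
E
python3 - <<'E'
from h import *
d=cam("top");m=masks(d);crop(d,"pics/c2.png")
rep(d,"feltP",pts(m["grey"],600,205,765,290,50),.01)
rep(d,"rimP",pts(m["rim"],585,195,772,300,6),.01)
to(651,135,250,-1)
E
```

```text
feltP [ 497.6 -453.5] [ 62.4 145.9] 2.7
rimP [ 497.  -451.4] [ 84.5 182.3] 2.7
go [273.1 377.3  -3. ] [ 0.7  0.6 -0.9]
```

View pics/c2.png

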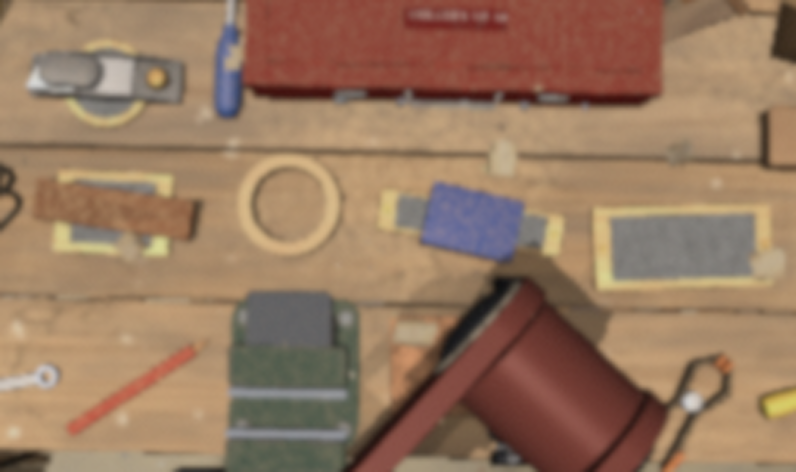

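Call:
arm_command(rows="273 377 -3 0.7 0.6 -1;273 377 -3 0.7 0.6 -1;273 377 -3 0.7 0.6 -1;273 377 -3 0.7 0.6 -1;273 377 -3 0.7 0.6 -1;273 377 -3 0.7 0.6 -1;273 377 -3 0.7 0.6 -1;273 377 -3 0.7 0.6 -1;273 377 -60 0.7 0.6 -1;273 377 -110 0.7 0.6 -1;273 377 -110 0.7 0.6 -1;273 377 -110 0.7 0.6 -1")

```text
t: 7.1
tool_pos: [0.6512, 0.1346, 0.1437]
tool_rot: [2.241, 2.2, 0.0]
contact_force: [-0.3, 1.2, -0.1]
opening: 0.0853
```

Run:
```python
from h import *
to(651,135,83,-1)
for n in("scene","top"):
    d=cam(n); P=proj(d,[.652,.136,.03])[0]
    x,y=P.astype(int);c=d["bgr"][max(0,y-60):y+60,max(0,x-80):x+80];cv2.imwrite(f"pics/p_{n}.png",cv2.resize(c,None,fx=4,fy=4))
```

```text
go [ -0.2   0.4 -60.7] [0.  0.1 0.1]
```

View pics/p_scene.png

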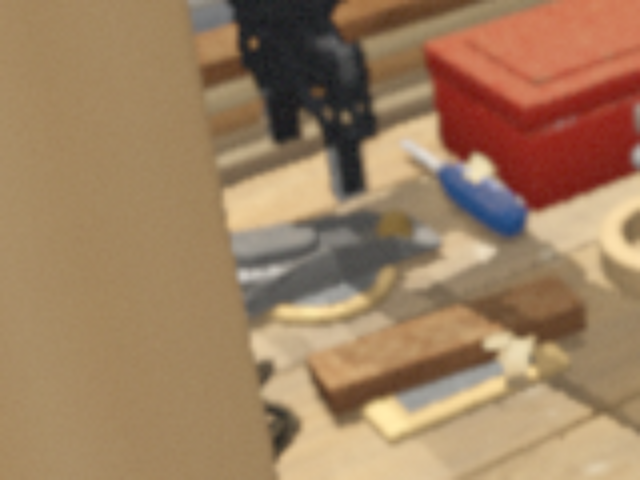

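Call:
arm_command(rows="0 0 -30 0 0 0;0 0 -61 0 0 0;0 0 -61 0 0 0;0 0 -61 0 0 0")

```text
t: 7.7
tool_pos: [0.654, 0.1348, 0.0879]
tool_rot: [2.238, 2.196, 0.01]
contact_force: [0.0, 0.5, 0.2]
opening: 0.0853
```

Call:
arm_command(rows="0 0 0 0 0 0;0 0 0 0 0 0;0 0 0 0 0 0;0 0 0 0 0 0;0 0 0 0 0 0;0 0 0 0 0 0;0 0 0 0 0 0", jaw=0, squeeze=80)

```text
t: 8.57
tool_pos: [0.6554, 0.1349, 0.0901]
tool_rot: [2.236, 2.194, 0.015]
contact_force: [-0.0, 0.1, 5.3]
opening: 0.0434
```

Call:
arm_command(rows="0 0 10 0 0 0;0 0 20 0 0 0;0 0 20 0 0 0;0 0 20 0 0 0")

```text
t: 9.07
tool_pos: [0.6549, 0.1349, 0.1095]
tool_rot: [2.237, 2.195, 0.013]
contact_force: [0.6, 0.5, -4.8]
opening: 0.0434
```

Run:
```python
from h import *
print(monitor.get_obs()["wrist_torque"]);to(651,135,250,-1)
d=cam("scene"); P=proj(d,[.652,.136,.03])[0]
x,y=P.astype(int);c=d["bgr"][max(0,y-60):y+60,max(0,x-80):x+80];cv2.imwrite("pics/p_s2.png",cv2.resize(c,None,fx=4,fy=4))
```

```text
[-0.04871792  0.01684034  0.01462749]
go [-3.900e+00  1.000e-01  1.405e+02] [-0.   0.7  0.1]
```

View pics/p_s2.png

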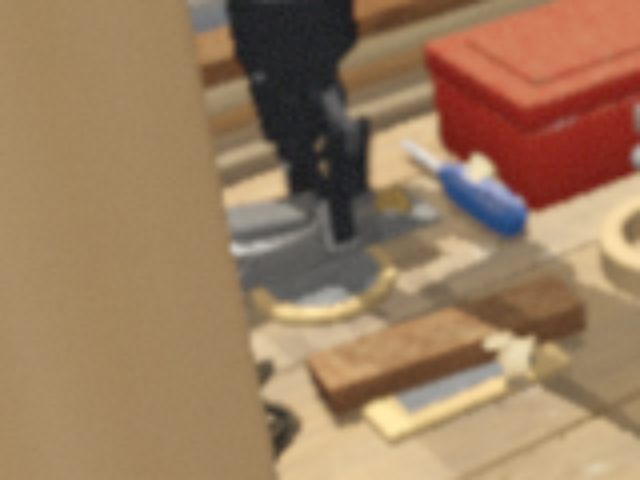

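Call:
arm_command(rows="0 0 60 0 0 0;0 0 120 0 0 0;-60 0 150 0 0.7 0;-120 -20 150 0 0.7 0;-155 -70 150 0 0.7 1;-155 -130 150 0 0.7 2;-156 -190 150 0 0.7 3;-157 -250 150 0 0.7 4;-158 -310 150 0 0.7 4;-158 -370 150 0 0.7 4;-158 -430 150 0 0.7 4;-158 -490 150 0 0.7 4")

```text
t: 10.62
tool_pos: [0.4964, -0.3569, 0.2587]
tool_rot: [-2.163, -2.276, -0.0]
contact_force: [1.4, -0.2, -4.3]
opening: 0.043
```

Run:
```python
from h import *
print(monitor.get_obs()["wrist_torque"],monitor.get_obs()["tool_pos"],monitor.get_obs()["opening"]);to(497,-452,120,2.7);to(497,-452,91,2.7)
```

```text
[-0.03135681 -0.06497818 -0.0237161 ] [ 0.49635075 -0.35687892  0.25869297] 0.04303311817073583
go [   0.6  -95.1 -138.7] [-0.1 -0.1 -0.2]
go [   0.6  -95.1 -167.7] [-0.1 -0.1 -0.2]
```

Call:
arm_command(rows="1 -50 -20 0 0 0;1 -95 -50 0 0 0;1 -95 -100 0 0 0;1 -95 -139 0 0 0;1 -95 -139 0 0 0;1 -95 -139 0 0 0;1 -95 -139 0 0 0")

```text
t: 11.5
tool_pos: [0.4987, -0.4531, 0.1232]
tool_rot: [2.162, 2.274, -0.001]
contact_force: [0.9, -0.3, -5.0]
opening: 0.0432
```

Run:
```python
from h import *
to(497,-452,91,2.7)
d=cam("top");crop(d,"pics/c3.png")
```

```text
go [ -1.7   1.1 -32.2] [ 0.2  0.1 -0.2]
```

View pics/c3.png

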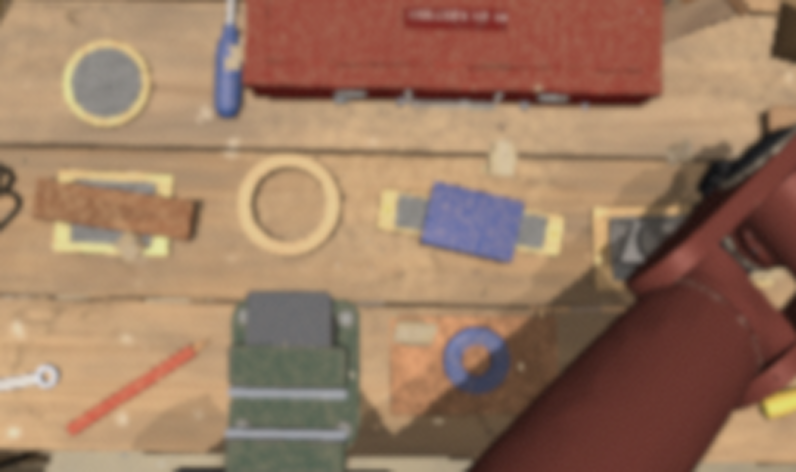

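Call:
arm_command(rows="-2 1 -15 0 0 0;-2 1 -25 0 0 0;-2 1 -32 0 0 0;-2 1 -33 0 0 0;-2 1 -33 0 0 0;-2 1 -33 0 0 0")

```text
t: 12.3
tool_pos: [0.4966, -0.452, 0.0903]
tool_rot: [2.162, 2.275, -0.0]
contact_force: [-2.1, 2.5, 2.2]
opening: 0.0429
```

Call:
arm_command(rows="0 0 0 0 0 0;0 0 0 0 0 0;0 0 0 0 0 0;0 0 0 0 0 0;0 0 0 0 0 0;0 0 60 0 0 0;0 0 120 0 0 0;-100 190 160 0 0 0;-100 190 160 0 0 0;-100 190 160 0 0 0;-100 190 160 0 0 0", jaw=1)

```text
t: 13.68
tool_pos: [0.3955, -0.2599, 0.2507]
tool_rot: [2.16, 2.275, -0.0]
contact_force: [0.9, 0.5, 1.1]
opening: 0.0854
```

Run:
```python
from h import *
d=cam("top");m=masks(d);crop(d,"pics/c4.png")
rep(d,"plane+felt",pts(m["grey"],600,195,772,290,50),.03)
w=rep(d,"round",pts(m["rim"],55,30,160,135),.01)
rep(d,"feltR",pts(m["grey"],55,30,160,135,50),.01)
rep(d,"tape",pts(m["blue"],420,300,540,410,20),.023)
to(376,-243,170,0)
```

```text
plane+felt [ 496.  -443.5] [ 61.2 150.1] 2.9
round [652.1 141.3] [86.2 88.8] 1.2
feltR [653.6 141.2] [65.8 68.4] 47.1
tape [ 354.7 -253.8] [ 8.3 20.8] 45.8
go [-19.   15.3 -81.1] [ 0.1  0.1 -3. ]
```

View pics/c4.png

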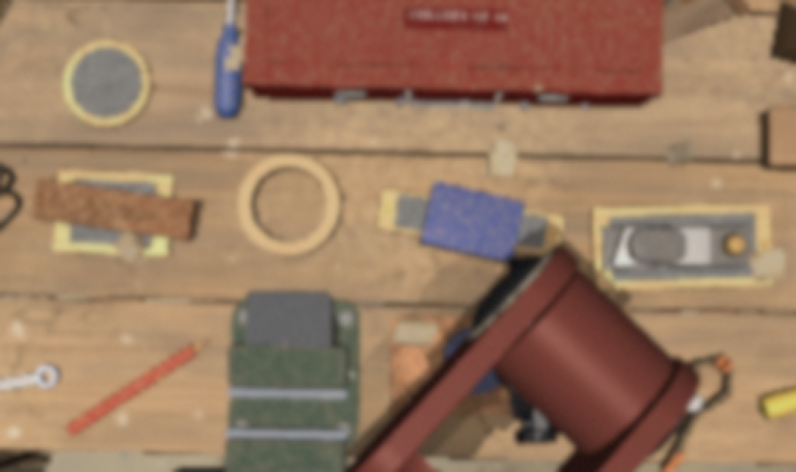

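Call:
arm_command(rows="-18 17 -80 0 0 -3;-18 17 -120 0 0 -3;-18 17 -160 0 0 -3;-18 17 -174 0 0 -3;-18 17 -174 0 0 -3;-18 17 -174 0 0 -3;-18 17 -174 0 0 -3")

```text
t: 14.6
tool_pos: [0.3781, -0.2423, 0.079]
tool_rot: [2.216, 2.217, 0.001]
contact_force: [-0.2, -0.8, -0.2]
opening: 0.0853
```

Call:
arm_command(rows="0 0 0 0 0 0;0 0 0 0 0 0;0 0 0 0 0 0;0 0 0 0 0 0;0 0 0 0 0 0;0 0 0 0 0 0", jaw=0, squeeze=40)

```text
t: 15.35
tool_pos: [0.379, -0.2431, 0.0807]
tool_rot: [2.215, 2.215, 0.001]
contact_force: [-0.9, 0.5, 5.7]
opening: 0.0637
```

Run:
```python
from h import *
print(monitor.get_obs()["tool_pos"]);to(653,141,200,0)
```

```text
[ 0.37904055 -0.24306848  0.08074019]
go [274.  384.1 119.3] [ 0.3  0.4 -0. ]
```

Call:
arm_command(rows="0 0 60 0 0 0;0 0 120 0 0 0;30 0 180 0 0 0;70 50 190 0 0 0;100 100 190 0 0 0;130 155 190 0 0 0;160 210 190 0.3 0.4 0;195 260 190 0.3 0.4 0;230 310 190 0.3 0.4 0;265 360 190 0.3 0.4 0;274 384 150 0.3 0.4 0;274 384 119 0.3 0.4 0")

```text
t: 16.85
tool_pos: [0.6533, 0.1431, 0.1984]
tool_rot: [2.218, 2.225, -0.001]
contact_force: [0.4, -0.8, -2.2]
opening: 0.0632
```

Run:
```python
from h import *
to(653,141,87,0)
```

```text
go [  -0.3   -2.1 -111.4] [ 0.  -0.  -0.2]
```

Call:
arm_command(rows="0 -2 -60 0 0 0;0 -2 -90 0 0 0;0 -2 -108 0 0 0;0 -2 -111 0 0 0;0 -2 -111 0 0 0;0 -2 -111 0 0 0;0 -2 -111 0 0 0")

```text
t: 17.73
tool_pos: [0.6539, 0.1412, 0.0886]
tool_rot: [2.217, 2.224, 0.002]
contact_force: [-0.2, -0.4, -0.6]
opening: 0.0631
```

Call:
arm_command(rows="0 0 0 0 0 0;0 0 0 0 0 0;0 0 0 0 0 0;0 0 0 0 0 0;0 0 40 0 0 0;0 0 100 0 0 0;-60 0 150 0 0 0;-130 0 160 0 0 0;-130 0 160 0 0 0;-130 0 160 0 0 0", jaw=1)

```text
t: 18.98
tool_pos: [0.5231, 0.1413, 0.2493]
tool_rot: [2.215, 2.224, 0.004]
contact_force: [-0.6, -0.4, -0.4]
opening: 0.0851
```

Run:
```python
from h import *
to(521,122,140,-7)
```

```text
go [  -2.1  -19.3 -109.3] [ 0.   0.2 -7.2]
```

Call:
arm_command(rows="-2 -19 -50 0 0 -7;-2 -19 -100 0 0 -7;-2 -19 -140 0 0 -7;-2 -19 -168 0 0 -7;-2 -19 -168 0 0 -7;-2 -19 -168 0 0 -7;-2 -19 -168 0 0 -7")

```text
t: 19.85
tool_pos: [0.5226, 0.1225, 0.0832]
tool_rot: [2.346, 2.083, 0.008]
contact_force: [0.8, -1.4, 0.3]
opening: 0.085
```

Call:
arm_command(rows="0 0 -1 0 0 0;0 0 -2 0 0 0;0 0 -2 0 0 0;0 0 -2 0 0 0;0 0 -2 0 0 0;0 0 -2 0 0 0;0 0 -2 0 0 0", jaw=0)

```text
t: 20.72
tool_pos: [0.523, 0.1225, 0.0817]
tool_rot: [2.345, 2.083, 0.009]
contact_force: [-0.7, -0.0, 5.7]
opening: 0.0393
```

Run:
```python
from h import *
print(monitor.get_obs()["tool_pos"]);to(376,-241,250,0)
```

```text
[0.52300309 0.12251764 0.08170555]
go [-147.  -363.5  168.3] [-0.   0.4  6.8]
```

Call:
arm_command(rows="0 0 60 0 0 0;0 0 120 0 0 0;0 -50 165 0 0.4 0;0 -110 168 0 0.4 0;0 -170 168 0 0.4 0;0 -230 168 0 0.4 2;-20 -290 168 0 0.4 4;-60 -330 168 0 0.4 7;-110 -363 168 0 0.4 7;-147 -363 140 0 0.4 7;-147 -363 90 0 0.4 7;-147 -363 40 0 0.4 7")

```text
t: 22.22
tool_pos: [0.3751, -0.2404, 0.1201]
tool_rot: [2.218, 2.224, 0.001]
contact_force: [0.5, -0.6, -1.5]
opening: 0.0393
```

Run:
```python
from h import *
to(376,-241,77,0)
```

```text
go [  0.9  -0.6 -43.1] [-0.   0.1 -0.1]
```

Rest height on the cork is about .0757; lower, release, back off toward the box.

Call:
arm_command(rows="1 -1 -30 0 0 0;1 -1 -40 0 0 0;1 -1 -44 0 0 0;1 -1 -44 0 0 0;1 -1 -44 0 0 0;1 -1 -44 0 0 0")

```text
t: 22.98
tool_pos: [0.3767, -0.2418, 0.077]
tool_rot: [2.217, 2.223, 0.001]
contact_force: [0.2, 0.3, 0.1]
opening: 0.0393
```

Call:
arm_command(rows="0 0 0 0 0 0;0 0 0 0 0 0;0 0 0 0 0 0;0 0 0 0 0 0;0 0 0 0 0 0;0 0 60 0 0 0;0 0 120 0 0 0;0 -60 170 0 0 0;0 -120 170 0 0 0;0 -180 170 0 0 0;0 -180 170 0 0 0", jaw=1)

```text
t: 24.35
tool_pos: [0.3761, -0.4251, 0.2469]
tool_rot: [2.22, 2.219, 0.001]
contact_force: [0.5, 0.6, -0.2]
opening: 0.0853
```

Run:
```python
from h import *
d=cam("top");m=masks(d);crop(d,"pics/c5.png")
rep(d,"boxb",pts(m["rim"],40,160,185,270,6),.01);rep(d,"feltB",pts(m["grey"],40,160,185,270,30),.01)
rep(d,"tape",pts(m["blue"],55,30,160,135,20),.029)
rep(d,"box",pts(m["blue"],405,170,540,275,20),.056)
to(513,-233,200,-11.3)
```

```text
boxb [517.  127.8] [ 87.2 120.6] 1.2
feltB [519.9 128.7] [80.  60.7] 88.7
tape [650.9 139.3] [60.5 63.1] 1.1
box [ 513.3 -232.8] [90.6 58.8] 78.7
go [136.8 191.  -46.7] [  0.1   0.1 -11.3]
```

View pics/c5.png

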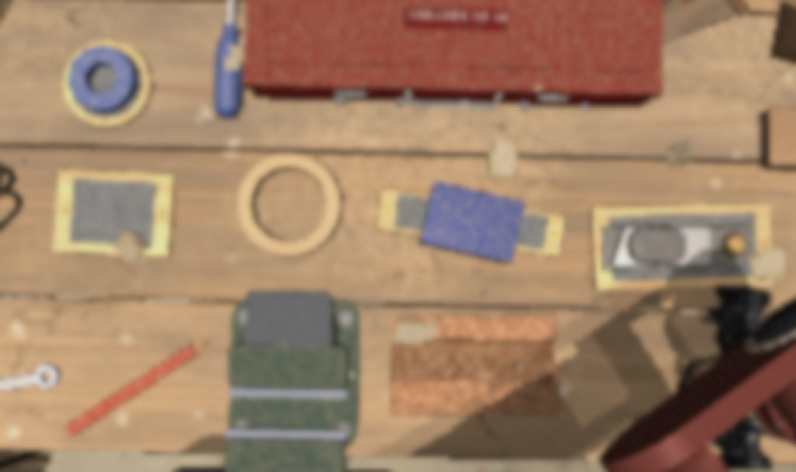

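Call:
arm_command(rows="70 60 -20 0 0 -11;137 120 -40 0 0 -11;137 191 -47 0 0 -11;137 191 -47 0 0 -11;137 191 -90 0 0 -11;137 191 -130 0 0 -11;137 191 -155 0 0 -11;137 191 -165 0 0 -11;137 191 -165 0 0 -11;137 191 -165 0 0 -11;137 191 -165 0 0 -11")

```text
t: 25.78
tool_pos: [0.5139, -0.2335, 0.0831]
tool_rot: [2.42, 1.995, 0.002]
contact_force: [-0.3, -0.1, 0.2]
opening: 0.0853
```

Call:
arm_command(rows="0 0 -1 0 0 0;0 0 -2 0 0 0;0 0 -2 0 0 0;0 0 -2 0 0 0;0 0 -2 0 0 0;0 0 -2 0 0 0", jaw=0, squeeze=70)

```text
t: 26.52
tool_pos: [0.5145, -0.234, 0.0827]
tool_rot: [2.42, 1.995, 0.002]
contact_force: [-2.5, 2.0, 7.5]
opening: 0.06
```

Run:
```python
from h import *
print(monitor.get_obs()["tool_pos"]);to(518,128.5,250,-1.5)
```

```text
[ 0.51447691 -0.23398883  0.08267244]
go [  3.5 362.5 167.3] [0.2 0.3 9.5]
```

Call:
arm_command(rows="0 0 50 0 0 0;0 0 110 0 0 0;0 50 150 0 0 0;0 110 150 0 0 0;0 170 150 0 0 3;2 230 150 0 0 6;4 290 150 0 0 9.5;4 340 150 0 0 9.5;4 363 120 0 0 9.5;4 363 80 0 0 9.5;4 363 40 0 0 9.5;4 363 30 0 0 9.5")

```text
t: 28.02
tool_pos: [0.5149, 0.1287, 0.1079]
tool_rot: [-2.25, -2.192, 0.009]
contact_force: [-0.7, 0.0, -4.4]
opening: 0.0601
```

Run:
```python
from h import *
to(518,128.5,83.5,-1.5)
```

```text
go [  3.1  -0.2 -24.4] [ 0.2 -0.3 -0. ]
```

Call:
arm_command(rows="3 0 -14 0.2 -0.3 0;3 0 -22 0.2 -0.3 0;3 0 -25 0.2 -0.3 0;3 0 -25 0.2 -0.3 0;3 0 -25 0.2 -0.3 0;3 0 -25 0.2 -0.3 0")

```text
t: 28.78
tool_pos: [0.5183, 0.1288, 0.0835]
tool_rot: [2.249, 2.191, 0.002]
contact_force: [-0.1, -0.2, -5.9]
opening: 0.0603
```

Call:
arm_command(rows="0 0 0 0 0 0;0 0 0 0 0 0;0 0 0 0 0 0;0 0 0 0 0 0;0 0 0 0 0 0;0 0 60 0 0 0;0 0 120 0 0 0;0 -40 170 0 0 0;0 -100 170 0 0 0;0 -150 170 0 0 0;0 -150 170 0 0 0", jaw=1)

```text
t: 30.15
tool_pos: [0.5182, -0.0239, 0.2537]
tool_rot: [2.254, 2.186, 0.002]
contact_force: [-0.4, 0.2, 0.9]
opening: 0.0856
```

Run:
```python
from h import *
d=cam("top");m=masks(d);crop(d,"pics/c6.png")
rep(d,"stripb",pts(m["rim"],370,180,575,265,10),.01);rep(d,"felt",pts(m["grey"],370,180,575,265,40),.01)
h=cv2.cvtColor(d["bgr"],cv2.COLOR_BGR2HSV);b=cv2.inRange(h,(0,80,0),(15,255,160))
rep(d,"batten",pts(b,370,300,570,420,60),.024)
rep(d,"box",pts(m["blue"],30,150,200,275,20),.056)
to(376,-241,200,0)
```

```text
stripb [ 515.6 -237.9] [182.8  40.5] 83.0
felt [ 518.  -235.6] [149.8  30. ] 82.5
batten [ 398.4 -244.5] [175.7  79.3] 90.0
box [508.7  99.2] [37.5 38.7] 84.9
go [-142.1 -218.7  -53.4] [-0.   0.1  1.7]
```

View pics/c6.png

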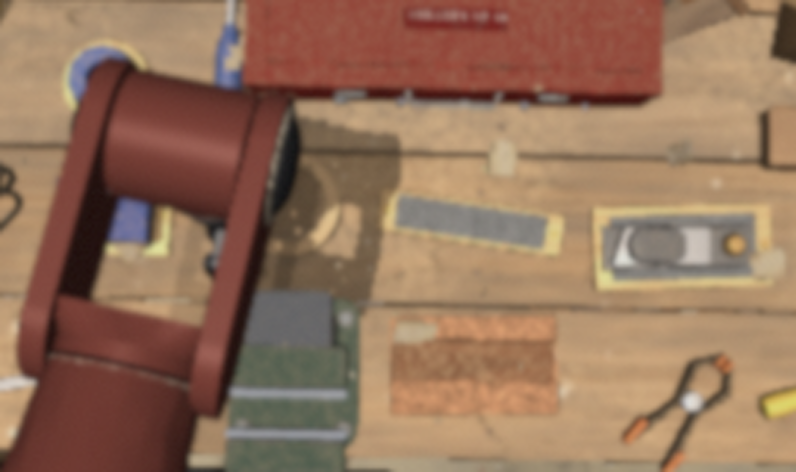

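Call:
arm_command(rows="-20 -60 0 0 0 1.7;-50 -120 0 0 0 1.7;-90 -170 0 0 0 1.7;-130 -217 0 0 0 1.7;-142 -217 -50 0 0 1.7;-142 -217 -110 0 0 1.7;-142 -217 -150 0 0 1.7;-142 -217 -176 0 0 1.7;-142 -217 -177 0 0 1.7;-142 -217 -177 0 0 1.7;-142 -217 -177 0 0 1.7")

```text
t: 31.58
tool_pos: [0.3773, -0.2399, 0.0782]
tool_rot: [2.217, 2.22, 0.003]
contact_force: [-0.0, -0.1, 0.5]
opening: 0.0851
```

Call:
arm_command(rows="0 0 -1 0 0 0;0 0 -2 0 0 0;0 0 -2 0 0 0;0 0 -2 0 0 0;0 0 -2 0 0 0;0 0 -2 0 0 0;0 0 -2 0 0 0", jaw=0, squeeze=40)

```text
t: 32.45
tool_pos: [0.3776, -0.2402, 0.0766]
tool_rot: [2.217, 2.219, 0.003]
contact_force: [-0.7, -1.3, 4.9]
opening: 0.0387
```

Run:
```python
from h import *
print(monitor.get_obs()["tool_pos"]);to(517.5,-236,150,-7.6)
```

```text
[ 0.37755449 -0.24020867  0.07658235]
go [139.9   4.2  73.4] [ 0.1  0.3 -7.7]
```

Call:
arm_command(rows="0 0 50 0 0 0;0 0 80 0 0 0;50 2 80 0 0.3 -4;100 4 80 0 0.3 -7.7;140 4 80 0 0.3 -7.7;140 4 80 0 0.3 -7.7;140 4 50 0 0.3 -7.7;140 4 27 0 0.3 -7.7;140 4 27 0 0.3 -7.7;140 4 27 0 0.3 -7.7")

```text
t: 33.7
tool_pos: [0.5172, -0.2363, 0.1041]
tool_rot: [2.363, 2.067, -0.003]
contact_force: [0.9, -0.2, -0.8]
opening: 0.039
```

Run:
```python
from h import *
to(517.5,-236,83,-7.6)
```

```text
go [  0.3   0.3 -21.1] [ 0.1 -0.   0. ]
```

Call:
arm_command(rows="0 0 -14 0 0 0;0 0 -20 0 0 0;0 0 -21 0 0 0;0 0 -21 0 0 0;0 0 -21 0 0 0;0 0 -21 0 0 0")

```text
t: 34.45
tool_pos: [0.5173, -0.2364, 0.0832]
tool_rot: [2.363, 2.067, -0.003]
contact_force: [0.6, -0.1, -1.0]
opening: 0.0389
```

Call:
arm_command(rows="0 0 0 0 0 0;0 0 0 0 0 0;0 0 0 0 0 0;0 0 0 0 0 0;0 0 0 0 0 0;0 0 60 0 0 0;0 0 120 0 0 0;-40 -40 180 0 0 0;-80 -80 210 0 0 0;-120 -120 210 0 0 0;-160 -160 210 0 0 0;-200 -200 210 0 0 0", jaw=1)

```text
t: 35.95
tool_pos: [0.3161, -0.4373, 0.2939]
tool_rot: [2.362, 2.066, -0.004]
contact_force: [0.7, -0.9, -0.1]
opening: 0.0851
```

Call:
arm_command(rows="-40 -40 0 0 0 0;-80 -80 0 0 0 0;-120 -120 0 0 0 0;-160 -160 0 0 0 0;-170 -170 0 0 0 0;-170 -170 0 0 0 0")

```text
t: 36.7
tool_pos: [0.1457, -0.6074, 0.2935]
tool_rot: [2.364, 2.065, -0.002]
contact_force: [-0.1, -0.0, 0.2]
opening: 0.0857
```

Run:
```python
from h import *
d=cam("top");m=masks(d);crop(d,"pics/c7.png")
h=cv2.cvtColor(d["bgr"],cv2.COLOR_BGR2HSV)
rep(d,"tape",pts(m["blue"],55,30,160,135,20),.029);rep(d,"roundb",pts(m["rim"],55,30,160,135),.01)
rep(d,"box",pts(m["blue"],30,150,200,275,20),.056);rep(d,"boxb",pts(m["rim"],40,160,185,265,6),.01)
b=cv2.inRange(h,(0,80,0),(14,255,150));rep(d,"batten",pts(b,370,180,575,265,60),.03);rep(d,"stripb",pts(m["rim"],370,180,575,265,6),.01)
rep(d,"planeb",pts(m["rim"],585,195,772,300,6),.01)
c=d["bgr"][178:220,320:400];cv2.imwrite("pics/c8.png",cv2.resize(c,None,fx=8,fy=8,interpolation=cv2.INTER_CUBIC))
to(500,-453,200,0)
```

```text
tape [652.7 138.9] [64.1 61.1] 28.4
roundb [652.  141.2] [86.5 88.2] 2.8
box [517.8 126.2] [90.9 57.3] 88.1
boxb [518.8 128.7] [120.3  87.8] 88.7
batten [ 517.2 -236.3] [152.5  39.1] 82.9
stripb [ 517.1 -236. ] [188.7  40.5] 82.4
planeb [ 497.  -451.4] [ 84.9 181.8] 2.5
go [353.5 153.8 -93.6] [0.2 0.1 7.6]
```

View pics/c7.png

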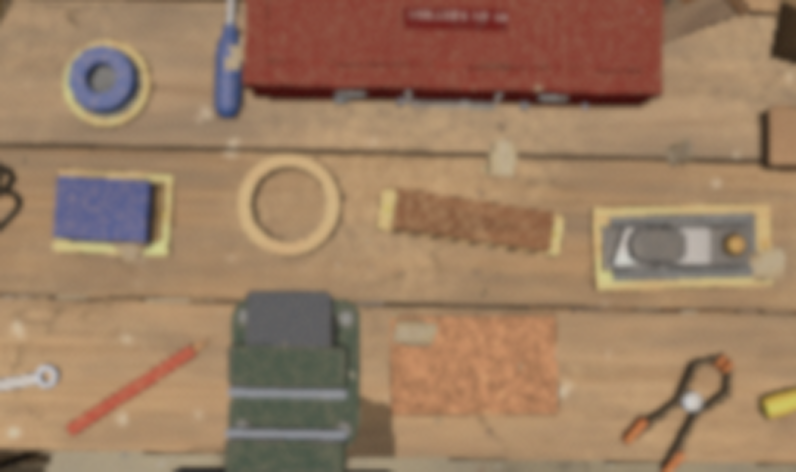

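View pics/c8.png

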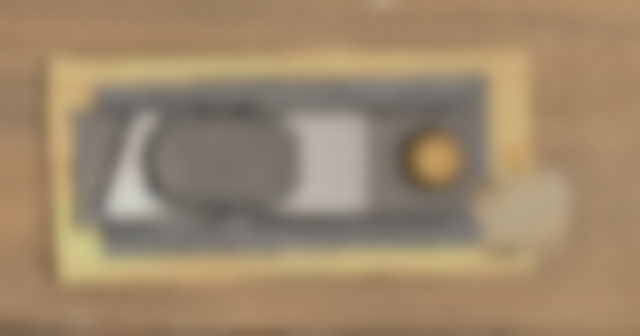

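Run:
```python
from h import *
d=cam("top")
g=lambda x,y:(320+x/8-.44,178+y/8-.44)
for z in(.012,.025,.04): print(z,(ray(d,[g(73,165),g(495,165)],z)*1000).round(1)[:,:2].tolist())
print((ray(d,[g(50,58),g(534,55),g(60,283),g(540,272)],.01)*1000).round(1)[:,:2].tolist())
hs=cv2.cvtColor(d["bgr"],cv2.COLOR_BGR2HSV)
for r in (192,196,200):print(r,hs[r,372:392].tolist())
```

```text
0.012 [[495.4, -369.1], [498.9, -529.3]]
0.025 [[494.5, -366.3], [497.9, -524.6]]
0.04 [[493.4, -363.1], [496.8, -519.2]]
[[535.7, -360.6], [541.1, -545.4], [451.2, -364.9], [459.0, -547.1]]
192 [[16, 31, 107], [15, 34, 106], [16, 31, 106], [16, 30, 109], [16, 30, 111], [16, 29, 114], [14, 29, 116], [17, 37, 123], [18, 59, 143], [19, 85, 176], [19, 100, 197], [19, 101, 204], [20, 102, 203], [19, 101, 195], [18, 100, 179], [16, 101, 166], [15, 101, 164], [15, 100, 164], [15, 100, 163], [16, 100, 163]]
196 [[18, 128, 146], [17, 127, 171], [17, 128, 180], [17, 125, 176], [17, 114, 161], [17, 86, 140], [16, 49, 124], [16, 35, 125], [18, 52, 143], [19, 82, 174], [19, 100, 194], [18, 111, 200], [18, 113, 200], [18, 110, 194], [17, 105, 180], [16, 101, 169], [15, 97, 165], [15, 96, 164], [15, 95, 163], [15, 96, 164]]
200 [[18, 113, 117], [18, 122, 138], [18, 122, 151], [17, 117, 148], [17, 99, 134], [15, 68, 124], [16, 50, 122], [16, 54, 128], [16, 64, 139], [18, 78, 156], [18, 87, 172], [19, 88, 180], [19, 84, 182], [18, 82, 184], [19, 77, 181], [18, 74, 180], [19, 70, 179], [18, 71, 177], [17, 75, 169], [16, 84, 164]]
```

Call:
arm_command(rows="60 30 0 0 0 10;110 50 0 0 0 10;160 75 0 0 0 10;210 100 0 0 0 10;260 120 0 0 0 10;310 140 0 0 0 10;351 157 -40 0 0 10;351 157 -100 0 0 10;351 157 -130 0 0 10;351 157 -130 0 0 10;351 157 -130 0 0 10")

```text
t: 38.17
tool_pos: [0.4991, -0.4494, 0.166]
tool_rot: [2.168, 2.265, -0.002]
contact_force: [-1.3, -1.0, 0.6]
opening: 0.0854
```

Run:
```python
from h import *
to(497,-450,88,2.7)
```

```text
go [ -2.1  -0.6 -78. ] [0.3 0.2 0.2]
```

Call:
arm_command(rows="-2 0 -40 0 0 0;-2 0 -70 0 0 0;-2 0 -78 0 0 0;-2 0 -78 0 0 0;-2 0 -78 0 0 0")

```text
t: 38.8
tool_pos: [0.4981, -0.4506, 0.0906]
tool_rot: [2.166, 2.262, -0.003]
contact_force: [-0.5, -0.3, 0.4]
opening: 0.0856
```

Call:
arm_command(rows="0 0 0 0 0 0;0 0 0 0 0 0;0 0 0 0 0 0;0 0 0 0 0 0;0 0 0 0 0 0;0 0 0 0 0 0;0 0 0 0 0 0", jaw=0, squeeze=80)

```text
t: 39.67
tool_pos: [0.4985, -0.4513, 0.0921]
tool_rot: [2.164, 2.26, -0.004]
contact_force: [-1.8, 0.1, 5.4]
opening: 0.0432
```

Call:
arm_command(rows="0 0 6 0 0 0;0 0 10 0 0 0;0 -4 10 0 0 0;0 -8 10 0 0 0;0 -8 10 0 0 0;0 -8 6 0 0 0;0 -8 2 0 0 0;0 -8 0 0 0 0;0 -8 0 0 0 0;0 -8 0 0 0 0;0 -8 0 0 0 0")

```text
t: 41.05
tool_pos: [0.4985, -0.4593, 0.0921]
tool_rot: [2.164, 2.26, -0.004]
contact_force: [-0.8, 1.4, -3.2]
opening: 0.0429
```

Call:
arm_command(rows="0 0 0 0 0 0;0 0 0 0 0 0;0 0 0 0 0 0;0 0 0 0 0 0;0 0 0 0 0 0;0 0 60 0 0 0;0 0 120 0 0 0;-60 -30 150 0 0 0;-120 -60 150 0 0 0;-180 -90 150 0 0 0;-240 -120 180 0 0 0;-280 -140 180 0 0 0", jaw=1)

```text
t: 42.55
tool_pos: [0.226, -0.5957, 0.2724]
tool_rot: [2.162, 2.259, -0.005]
contact_force: [-0.1, -1.2, -0.2]
opening: 0.0852
```

Call:
arm_command(rows="-40 -10 0 0 0 0;-70 -20 0 0 0 0;-70 -20 0 0 0 0;-70 -20 0 0 0 0")

```text
t: 43.05
tool_pos: [0.1564, -0.6155, 0.2723]
tool_rot: [2.162, 2.259, -0.005]
contact_force: [-0.3, -0.0, -0.9]
opening: 0.0855
```

Run:
```python
from h import *
d=cam("top")
s=cam("scene");x,y=proj(s,[.497,-.452,.02])[0].astype(int)
a=cv2.resize(d["bgr"][178:220,320:400],None,fx=8,fy=8,interpolation=cv2.INTER_CUBIC)
b=cv2.resize(s["bgr"][y-21:y+21,x-40:x+40],(640,236));print(x,y)
cv2.imwrite("pics/c9.png",np.vstack([a,b]))
m=masks(d)
rep(d,"box",pts(m["blue"],30,150,200,275,20),.056);rep(d,"tape",pts(m["blue"],55,30,160,135,20),.029)
```

```text
339 163
box [517.8 126.3] [91.1 57.3] 88.1
tape [652.7 138.9] [64.1 61.1] 28.4
```

View pics/c9.png

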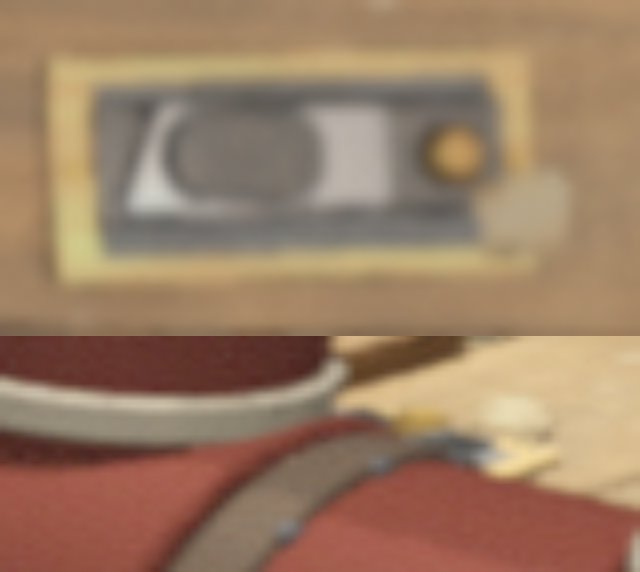

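```bash
python3 -c "
from station import workorder;print(workorder.finish_job())"
```

```text
the job is handed in; nothing more can be done
None
```

I swapped all four things onto their own boards and handed the job in at about 43 s, with the gripper open and clear of everything. I parked the tape roll on the cork mat first, then the wooden strip.

My last checks, from the top camera only, measured centre to centre with the angle off lengthwise:

| Thing | Board | Offset from board centre | Angle off board |
|---|---|---|---|
| Tape roll | Round | about 2–3 mm | not applicable |
| Screw box | Short rectangular | about 3 mm | under 1° |
| Wooden strip | Long narrow | about 1 mm | under 1° |
| Block plane | Long wide | about 3 mm | a couple of degrees at most, by eye |

- **Block plane:** it first came down about 8 mm off along its board, so I gripped it again and moved it 8 mm. Its final figures are read by eye because its grey edges blend into the felt.
- **Wooden strip:** its colour mask came out 152 mm long instead of 160 mm, so its position along the board could be a few mm off.
- **Flatness:** I could not check it from the side, because the arm hid the plane from the scene camera. It rests on the gripper heights at release and the top view.

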